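# Take the test gauge off the air outlet

## Task

The line pressure has been checked, so take the test gauge off the bench air outlet: pull the coupler's spring sleeve back until the gauge pops loose, let the sleeve spring fully home again, then draw the gauge straight out and lay it down gently, dial up, in the white tray. Don't let the gauge drop or touch the bench top, and leave everything else on the bench where it is.

Things in the scene. Friction and masses are not known exactly. Their poses are not given: they have to be found in the camera images.
- mouth (a point): Centre of the open end of the steel quick coupler on the air outlet, which is fixed to the bench. The coupler's axis is level, 100 mm above the bench; +x of this frame points along the axis into the coupler, y across, z up. Outlet and coupler stay put; only the sleeve slides.
- block (a point): Centre of the front face of the outlet's grey aluminium block, which carries the coupler: 90 mm behind the mouth (+x), 42 mm to the +y side of the coupler's axis; same axes. Block 175 mm wide (y), 56 mm high, 60 mm thick, top 128 mm above the bench. At its +y end a filter-regulator with a black knob, 105 to 151 mm from this point, up to 167 mm high, and its supply pipe.
- flange (a point): Centre, on the axis, of the front face of the red sleeve's flange; same axes as the mouth; moves with the sleeve. Sleeve home: 28 mm behind the mouth (+x). Flange 54 mm in diameter, 8 mm thick. Fingertips standing astride the sleeve in front of the flange (or on top of it) can push the flange back. Behind it 16 mm of tube, then a brass hex 32 mm across up to the block, 54 mm behind the flange.
- sleeve_nose (a point): Front end of the red ribbed sleeve that slides on the coupler, on the axis, 2 mm behind the mouth when home; moves with the sleeve. From here to the flange the sleeve is a tube 35 mm in diameter and 26 mm long, where fingertips fit.
- sleeve (a joint): Slide of the sleeve (m): 0 home, 0.016 fully back towards the block (+x); its spring pushes 7 N at home, 15 N fully back, and sends it home when let go. Back by 0.008 to 0.009 it frees the gauge: a spring ejector pushes the gauge out about 15 mm in half a second. The gauge then hangs loosely in the mouth, 25 mm of plug still inside, drooping a few degrees; the sleeve can go home.
- gauge: The test gauge, about 240 g, 150 mm long; origin at the centre of its brass square socket. +x points along the plug, z up through the white dial; at the start its axes agree with the mouth's and its origin is 30 mm in front of the mouth (-x) on the axis. Lying flat on its case, its origin is 20 mm above what it lies on and z points up.
- socket (a point): Same point as the gauge's origin: centre (also half-way up) of the brass square socket, the part to grip: 22 mm wide, 22 mm high, 42 mm long along the gauge's x (-21 to +21 mm). Towards the plug a hexagonal steel collar 26 mm across follows, up to +29 mm, then the plug.
- plug_tip (a point): Free end of the gauge's round steel plug (20 mm in diameter, 41 mm long), on its axis, 70 mm from the gauge's origin (+x). At the start 40 mm inside the mouth.
- dial (a point): Middle of the gauge's round black case with white dial, on the plug's axis, 49 mm from the gauge's origin on the side away from the plug. Case 63 mm in diameter, from 20 mm below to 14 mm above this point.
- tray_in (a point): Centre of the inner floor of the white tray, 4 mm above the bench. The tray is fixed, 240 mm along its x, 160 mm along its y, 35 mm high, walls 4 mm. A deeper green bin (220 x 150 x 75 mm, fixed) stands beside it, to the left or to the right: not that one.
- table: The blue bench top, at height 0.
- wrench: Loose spanner, 180 mm, lying on the bench under or near the gauge; origin at the middle of its underside.
- screwdriver: Loose screwdriver with a yellow handle, 190 mm long, 26 mm thick, lying on the bench; origin at the middle of its underside.
- bearing: Loose steel bearing ring, 62 mm in diameter, 17 mm high; origin under its centre.
- stator: Loose stator core with copper windings, 110 mm in diameter, 74 mm high; origin under its centre.
- spool: Small spool of copper wire, 90 mm in diameter, 64 mm high, standing; origin under its centre.
- spray_can: Spray can, 60 mm in diameter, 190 mm high, standing; origin under its centre.
- tray: The white tray itself; origin under its centre, on the bench.
Things that resemble listed ones, but are neither listed nor needed, are in the scene too. There is more than one size of the gauge; the job needs the middle-sized.

How it is judged:
By the outcome, as a careful person would: the job done as asked, in the order asked, and still so for the second after the job is handed in, with the robot touching nothing.
It also fails if it takes over 61 s, if anything falls off the work surface, if the arm or the gripper's body presses on something with over 40 N, if the wrist force passes 120 N, or if a joint passes its speed limit or range.

## Robot

A 6-joint arm with a two-finger parallel gripper is mounted at the origin on the work surface. World frame = base frame: x ahead of the robot, y to its left, z up, the work surface at z = 0. Lengths are in m, angles in rad, forces in N, time in s.
With the tool pointing down it reaches from about 0.375 to 0.975 m from the base axis. Payload 3.8 kg.
Tool frame: the origin (TCP) lies on the centre line of the jaws, within the pads' length; the fingertips stand 14 mm ahead of it and the grasp point (between the pads) lies 5 mm behind it; z points along the fingers, y is the line along which they close (so a half turn about z gives the same grasp; the last joint's range is limited). The gripper opens to 85 mm and grips with 20 to 120 N. Pads are 22 mm wide; open, the fingers measure 114 mm over their backs; the gripper's body (76 mm by 85 mm) begins 54 mm behind the grasp point. The pads swing forward as they close: fully open they stand 13 mm farther back than shut.
Start: joints at [-1.384, 0.264, 1.604, -0, 1.274, -0.037], TCP at [0.15, -0.658, 0.222] pointing down, gripper open.
Joint ranges: [-2.63, 2.63], [-0.94, 2.18], [0.31, 2.57], [-1.31, 4.45], [0, 2.66], [-2.55, 2.55]. Speed limits (rad/s): [2.57, 2.57, 3.14, 3.14, 3.14, 3.14].

## Interface

Orientations are given as a rotation vector (axis times angle).
In Python, from workcell import bot, eyes, spot_in gives the robot as it stands.
- The arm moves only by the tool carry_out, never from a script. Its argument "series" is text: rows parted by semicolons, each of 4 numbers parted by spaces: the shift along the world's x, y, z in m, then the turn about the world's z in degrees. In form: tx ty tz roll; .... A call has 1 to 20 rows; each row shifts and turns the commanded pose from where the row before left it; what a row does not reach is not made up. A row lasts 1/8 s, in which the tool goes at most 62.5 mm and 10.7 degrees, less where a joint would pass 70% of its speed; a pose out of reach is approached as far as the arm can. A call is refused whole if a number of a shift passes 0.0625 or a number of a turn 10.7, either way. A call with a gripper value outside its range is refused whole. "jaw" is the gripper command: -1 is shut, 1 is fully open, values between are in proportion, set as the call begins (left out, the last holds). The fingers move at their own pace and stop on an object; "grip_force" is the grip in N (left out, the last holds). Time passes only in rows, so rows that do not move let the fingers close. It gives the time, the measured TCP pose, the force, the opening and the grip force at its end, in the units of the state.
- bot.read_state(): the state, without advancing time (a new reading comes with each control period).
- eyes.read_camera(name): name is "side" or "top"; returns (picture, depth): 420x560x3 uint8, blue, green, red; 420x560 float32, m along the optical axis (not along the pixel's ray), 0 where there is no reading.
- eyes.get_calibration(name): a dict with "K" (3x3 intrinsics, pixels), "position" and "rotation" of the camera in the world. Camera axes: x right, y down, z forward; pixel columns grow to the right and rows downward; lengths in m; the calibration is good to about 2 mm. A picture is of the moment at which its call begins. get_calibration takes no time and is no camera call.
- bot.finish_job(): hands the job in; it is judged then, once.
Trained networks look in the newest picture that a camera, given by its name, has taken for a name from the list of things; names that differ only in an ending like _2 or _b are one class to them, and where a whole thing is asked for, a point or a joint stands for the part that bears it (a point fixed in the world has none). Each returns a list of dicts, best first, with "score" (0 to 1); they miss things now and then, are a little off and sometimes report something else, mostly with a low value. They report only what shows in the picture. A call takes as long as a camera call. They do not tell look-alikes from the thing itself.
- spot_in(camera, target): "rect" ([centre column, centre row, width, height] in pixels, round what is visible of it).
The state is a dict: "time": time; "q": joint angles; "joint_vel": joint speeds; "joint_torque": joint torques, N m; "tool_pos": TCP position; "tcp_rot": TCP orientation; "wrist_force": force on the tool from outside, world axes, zero at the start; "torque": the same for the moment, N m; "width": opening from 0.0 (shut) to 1.0 (fully open); "grip_force": force on a finger pad.
Only numpy, scipy, OpenCV 4.12 (cv2) and the standard library are available. Lean on these libraries where they do the work, as an engineer would, in place of code of your own. Each camera call takes 0.05 s, during which the arm holds its last target. There are 200 camera calls.

## Working session

There is one attempt and no reset: what is moved stays moved. The work goes in short steps, Python scripts to look and compute and a tool call to move; the robot and the scene stay as the last step left them, time stands still between calls to the robot, and variables do not carry over. Pictures are saved under pics/ and viewed, at most 10 in all, crops included, and the job is handed in when it is done.

Besides the shell and the picture viewer there is one more tool, called after "Call:" as a command line: name --argument value ..., lists and objects as JSON in quotes. carry_out: Moves the arm, as the interface text tells. Its arguments: {"type":"object","properties":{"series":{"type":"string"},"jaw":{"type":"number"},"grip_force":{"type":"number"}},"required":["series"]}

```bash
mkdir -p pics; cat > h.py <<'E'
import numpy as np, cv2
from workcell import bot, eyes, spot_in
def shot(n,f=None):
    p,d=eyes.read_camera(n)
    if f: cv2.imwrite('pics/'+f,p)
    return p,d
def world(n,u,v,z):
    c=eyes.get_calibration(n);K=np.array(c['K']);R=np.array(c['rotation']);
    if R.shape!=(3,3): R=cv2.Rodrigues(R)[0]
    u=np.asarray(u,float);v=np.asarray(v,float);z=np.asarray(z,float)
    P=np.stack([(u-K[0,2])/K[0,0]*z,(v-K[1,2])/K[1,1]*z,z],-1)
    return P@R.T+np.array(c['position'])
def cloud(n,d):
    v,u=np.mgrid[0:d.shape[0],0:d.shape[1]]
    return world(n,u,v,d)
E
python3 - <<'E'
from h import *
for n in('top','side'):
    p,d=shot(n,n+'0.png')
    c=eyes.get_calibration(n);print(n,c['position'],np.round(c['rotation'],3).tolist(),c['K'][0][0])
    W=cloud(n,d)
    for t in('gauge','dial','socket','flange','sleeve_nose','tray','block'):
        try:
            for r in spot_in(n,t)[:4]:
                u,v=map(int,r['rect'][:2]);print(t,round(r['score'],2),np.round(r['rect']),W[v,u].round(3))
        except Exception as e: print(t,e)
print(bot.read_state())
E
```

```text
top [0.46161601 0.06238234 1.19730314] [-2.213, 2.176, -0.112] 448.93446221779385
gauge 0.95 [248. 201.  29.  42.] [0.552 0.127 0.109]
gauge 0.76 [233. 302.  48.  80.] [0.3   0.163 0.045]
gauge 0.66 [294. 204.  26.  29.] [0.55  0.009 0.022]
dial 0.96 [234. 302.  47.  79.] [0.297 0.159 0.039]
dial 0.9 [249. 200.  25.  44.] [0.554 0.123 0.108]
dial 0.72 [294. 201.  32.  31.] [0.561 0.009 0.024]
dial 0.52 [350. 127.  40.  42.] [ 0.749 -0.131  0.063]
socket 0.66 [250. 203.  24.  43.] [0.547 0.12  0.11 ]
socket 0.66 [233. 303.  48.  81.] [0.297 0.161 0.038]
socket 0.59 [296. 204.  30.  30.] [0.553 0.006 0.019]
flange 0.89 [240. 169.  20.  22.] [0.626 0.146 0.115]
sleeve_nose 0.55 [241. 167.  21.  23.] [0.63  0.146 0.119]
tray 0.7 [366. 224.  72.  96.] [ 0.502 -0.182  0.005]
block 0.77 [191. 142. 125.  67.] [0.687 0.264 0.128]
side [-0.11444614  0.80357398  0.92005911] [-0.855, 2.46, -1.145] 455.9380774985679
gauge 0.84 [251. 217.  44.  28.] [0.535 0.143 0.109]
gauge 0.81 [314. 292.  82.  40.] [0.291 0.189 0.023]
gauge 0.74 [281. 216.  26.  11.] [0.545 0.004 0.011]
dial 0.82 [248. 219.  42
[... 708 characters left out ...]
1. 105.] [0.729 0.219 0.002]
{'time': 0.8, 'q': array([-1.38390573e+00,  2.63884999e-01,  1.60395666e+00,  1.81848455e-06,
        1.27371692e+00, -3.68970086e-02]), 'joint_vel': array([-0.00130557, -0.0022343 , -0.00073053,  0.00249847,  0.00050774,
       -0.00116376]), 'joint_torque': array([ 1.56714108e-03, -5.14975905e+01, -3.67697346e+01, -4.68340033e-05,
        5.64672882e-04, -1.75391648e-06]), 'tool_pos': array([ 0.14980193, -0.65817964,  0.22161328]), 'tcp_rot': array([3.12191290e+00, 3.50787075e-01, 6.73349972e-06]), 'wrist_force': array([0.62057832, 0.17586336, 0.00323226]), 'torque': array([-0.02289641,  0.04411656,  0.02539972]), 'grip_force': 0.0, 'width': 1.0040934009071725}
```

```bash
python3 - <<'E'
from h import *
p=cv2.imread('pics/top0.png');q=cv2.imread('pics/side0.png')
a=cv2.resize(p[90:270,130:430],(800,480),interpolation=cv2.INTER_CUBIC)
cv2.imwrite('pics/topc.png',a)
cv2.imwrite('pics/sidec.png',cv2.resize(q[110:320,120:400],(800,600),interpolation=cv2.INTER_CUBIC))
E
```

```text
(no output)
```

View pics/top0.png

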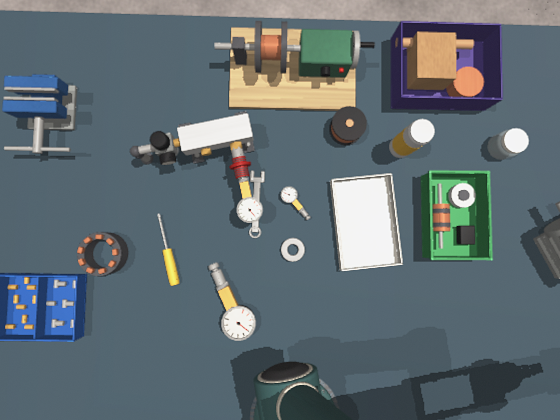

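View pics/topc.png

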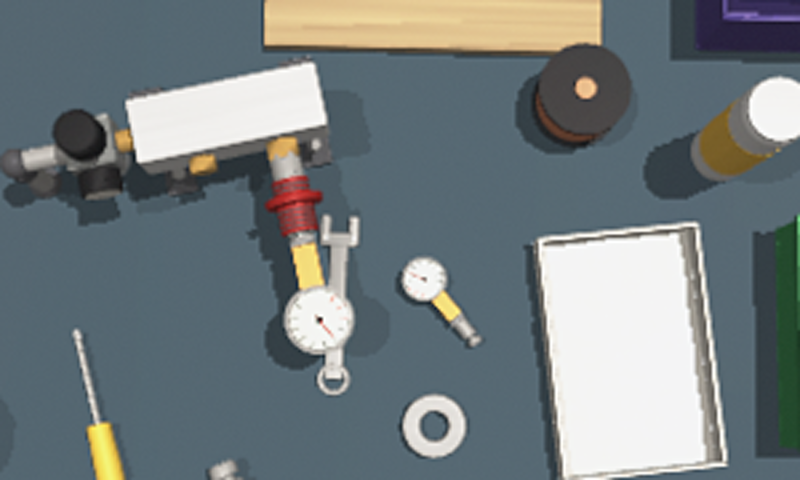

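View pics/sidec.png

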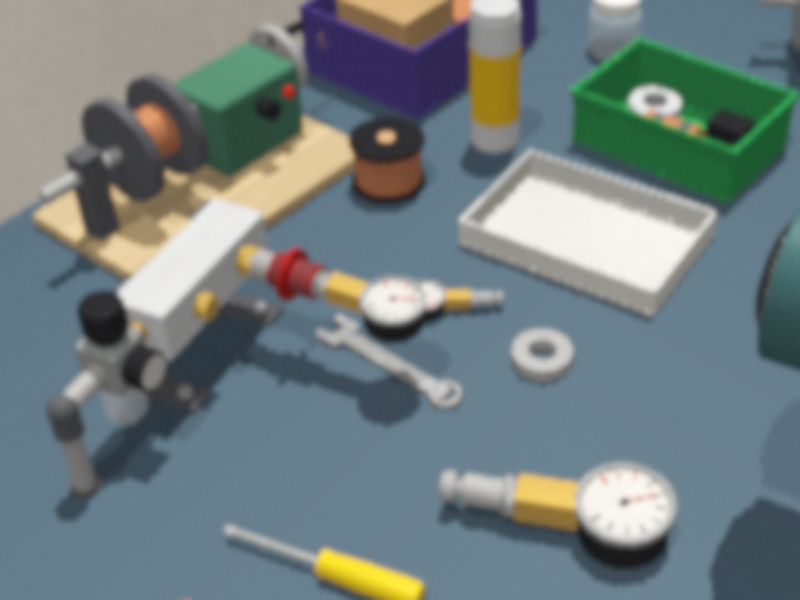

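Three look-alike gauges in the top picture: (249,205) is in the coupler, (294,200) is small and loose, and (233,302) is large and loose. Only the one in the coupler is mated, of middle size and mounted at 0.1 m, so it is the target (topc crop: yellow socket about (308,265), dial (319,320), red flange (295,198)). The white tray is at (366,224), with the green bin to its right. Next I measure the axis.

```bash
cat > m.py <<'E'
from h import *
def comp(W,p,d,mask,lo,hi):
    ok=mask&(d>0)&np.all((W>lo)&(W<hi),-1); return W[ok]
E
python3 - <<'E'
from m import *
for n in('top','side'):
    p,d=shot(n);W=cloud(n,d);h=cv2.cvtColor(p,cv2.COLOR_BGR2HSV);H,S,V=cv2.split(h)
    box=([.45,.05,.07],[.72,.22,.16])
    red=comp(W,p,d,((H<8)|(H>172))&(S>130),*box)
    yel=comp(W,p,d,(H>15)&(H<32)&(S>110),[.5,.08,.08],[.61,.18,.15])
    dial=comp(W,p,d,(S<60)&(V>120),[.46,.06,.1],[.57,.16,.125])
    blk=comp(W,p,d,(S<60)&(V>120),[.6,.1,.118],[.8,.4,.135])
    tr=comp(W,p,d,(S<40)&(V>120),[.35,-.3,.02],[.65,-.05,.05])
    fl=comp(W,p,d,(S<40)&(V>150),[.35,-.3,-.01],[.65,-.05,.012])
    print(n)
    for k,c in dict(red=red,yel=yel,dial=dial,blk=blk,tray=tr,floor=fl).items():
        if len(c)<6: print(k,len(c));continue
        r=cv2.minAreaRect((c[:,:2]*1000).astype(np.float32))
        print(k,len(c),'mean',c.mean(0).round(4),'z',np.percentile(c[:,2],[5,50,95]).round(3),'rect',[np.round(x,1) for x in r])
    for nm,c in(('red',red),('yel',yel)):
        for x0 in np.arange(c[:,0].min(),c[:,0].max(),.006):
            s=c[(c[:,0]>=x0)&(c[:,0]<x0+.006)]
            if len(s)>2: print(nm,round(x0+.003,3),len(s),'y',s[:,1].min().round(4),s[:,1].max().round(4),'zmax',s[:,2].max().round(4))
E
```

```text
top
red 218 mean [0.633  0.1463 0.1155] z [0.106 0.115 0.126] rect [array([593.6, 145.3]), array([133.4,  48.5]), np.float64(1.2)]
yel 140 mean [0.5783 0.1337 0.1082] z [0.105 0.108 0.112] rect [array([577.8, 133.8]), array([38.7, 21.4]), np.float64(13.6)]
dial 505 mean [0.5282 0.1222 0.1076] z [0.104 0.108 0.112] rect [array([528.6, 122.1]), array([60.9, 58.3]), np.float64(1.3)]
blk 1833 mean [0.7125 0.2126 0.1271] z [0.124 0.127 0.131] rect [array([708.9, 238.6]), array([ 65.8, 234.2]), np.float64(13.6)]
tray 471 mean [ 0.4998 -0.1795  0.0338] z [0.029 0.034 0.038] rect [array([ 507. , -179.3]), array([239.8, 161.1]), np.float64(6.8)]
floor 4899 mean [ 0.5073 -0.1829  0.0034] z [-0.     0.003  0.007] rect [array([ 513. , -188.8]), array([243., 164.]), np.float64(6.9)]
red 0.608 12 y 0.1331 0.1554 zmax 0.1198
red 0.614 21 y 0.1265 0.1581 zmax 0.1172
red 0.62 16 y 0.1269 0.1608 zmax 0.1174
red 0.626 18 y 0.1293 0.1703 zmax 0.1186
red 0.632 48 y 0.1317 0.1704 zmax 0.1283
red 0.638 41 y 0.1224 0.1652 zmax 0.1281
red 0.644 28 y 0.1221 0.1636 zmax 0.1255
red 0.65 19 y 0.1348 0.1664 zmax 
[... 984 characters left out ...]
1758 mean [ 0.5174 -0.196   0.0036] z [-0.     0.003  0.008] rect [array([ 517. , -193.1]), array([263.8, 215. ]), np.float64(0.7)]
red 0.611 14 y 0.147 0.1618 zmax 0.1181
red 0.617 21 y 0.1404 0.1634 zmax 0.1174
red 0.623 14 y 0.1481 0.1673 zmax 0.117
red 0.629 51 y 0.1419 0.1768 zmax 0.1226
red 0.635 40 y 0.1373 0.1754 zmax 0.1276
red 0.641 16 y 0.1328 0.1741 zmax 0.1279
red 0.647 11 y 0.1551 0.1708 zmax 0.1166
red 0.653 7 y 0.1472 0.1672 zmax 0.1186
yel 0.563 11 y 0.1349 0.1452 zmax 0.1101
yel 0.569 18 y 0.1254 0.1467 zmax 0.1113
yel 0.575 19 y 0.1292 0.1483 zmax 0.112
yel 0.581 19 y 0.1229 0.1494 zmax 0.1105
yel 0.587 18 y 0.1268 0.1521 zmax 0.1098
yel 0.593 15 y 0.1305 0.151 zmax 0.1123
```

Call:
carry_out --series "0 0 0.05 0.7; 0.029 0.05 0.03 0; 0.029 0.05 0 0; 0.029 0.05 0 0; 0.029 0.05 0 0; 0.029 0.05 0 0; 0.029 0.05 0 0; 0.029 0.05 0 0; 0.029 0.05 0 0; 0.029 0.05 0 0; 0.029 0.05 0 0; 0.029 0.05 0 0; 0.029 0.05 0 0; 0.029 0.05 0 0; 0.029 0.05 0 0; 0.029 0.05 0 0; 0.029 0.05 0 0; 0 0 0 0; 0 0 0 0" --jaw 0.18 --grip_force 20

```text
time: 3.28
tool_pos: [0.6123, 0.1397, 0.3]
tcp_rot: [3.119, 0.371, -0.002]
wrist_force: [0.1, 0.3, 0.8]
width: 0.591
grip_force: 0.0
```

Call:
carry_out --series "0.002 0.004 -0.04 0; 0 0 -0.04 0; 0 0 -0.04 0; 0 0 -0.02 0; 0 0 -0.02 0; 0 0 -0.02 0; 0 0 -0.02 0; 0 0 -0.006 0; 0 0 0 0"

```text
time: 4.4
tool_pos: [0.6144, 0.1439, 0.0939]
tcp_rot: [3.12, 0.37, -0.001]
wrist_force: [0.2, 0.6, -0.3]
width: 0.591
grip_force: 0.0
```

```bash
python3 - <<'E'
from h import *
p,_=shot('side');q,_=shot('top')
a=cv2.resize(p[150:270,170:310],(466,400),interpolation=cv2.INTER_CUBIC)
b=cv2.resize(q[140:240,200:283],(332,400),interpolation=cv2.INTER_CUBIC)
cv2.imwrite('pics/a1.png',np.hstack([a,b]))
print(bot.read_state()['wrist_force'])
E
```

```text
[-0.03899754  0.25252331 -0.06104254]
```

View pics/a1.png

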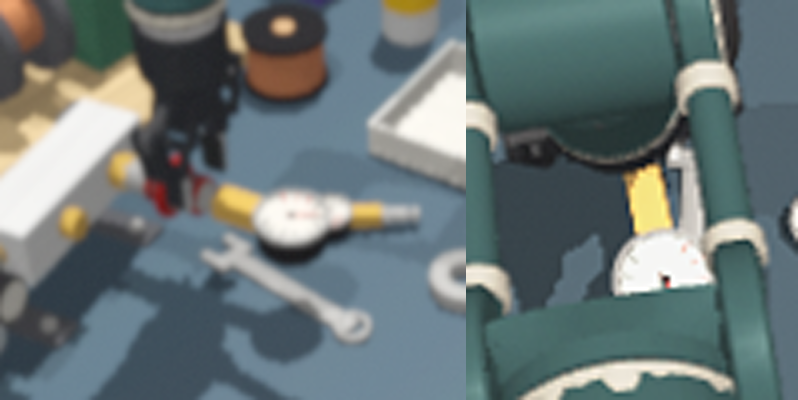

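The fingers stand astride the ribbed tube, with the red flange at (160,190) in the side crop just behind them. Next I narrow the jaws and push.

Call:
carry_out --series "0 0 0 0; 0 0 0 0; 0.003 0.0007 0 0; 0.003 0.0007 0 0; 0.002 0.0005 0 0; 0.002 0.0005 0 0; 0 0 0 0" --jaw -0.06

```text
time: 5.38
tool_pos: [0.6239, 0.146, 0.0942]
tcp_rot: [3.12, 0.37, -0.003]
wrist_force: [-3.0, -0.8, 2.5]
width: 0.465
grip_force: 1.7
```

Call:
carry_out --series "0.002 0.0005 0 0; 0.002 0.0005 0 0; 0.002 0.0005 0 0; 0 0 0 0"

```text
time: 5.88
tool_pos: [0.6289, 0.1472, 0.0941]
tcp_rot: [3.119, 0.37, -0.006]
wrist_force: [-4.6, -1.1, 2.9]
width: 0.472
grip_force: 2.6
```

Call:
carry_out --series "0.002 0.0005 0 0; 0.002 0.0005 0 0; 0 0 0 0; 0 0 0 0; 0 0 0 0"

```text
time: 6.5
tool_pos: [0.6314, 0.1478, 0.094]
tcp_rot: [3.119, 0.369, -0.011]
wrist_force: [-10.2, -3.8, 7.0]
width: 0.472
grip_force: 5.4
```

```bash
python3 - <<'E'
from m import *
p,d=shot('side');W=cloud('side',d);H,S,V=cv2.split(cv2.cvtColor(p,cv2.COLOR_BGR2HSV))
c=comp(W,p,d,(S<60)&(V>120),[.46,.06,.085],[.57,.18,.125]);print('dial',c.mean(0).round(4),np.percentile(c[:,2],[5,50,95]).round(3))
y=comp(W,p,d,(H>15)&(H<32)&(S>110),[.5,.08,.08],[.61,.18,.15]);print('yel',y.mean(0).round(4))
E
```

```text
dial [0.5148 0.1225 0.1021] [0.098 0.102 0.106]
yel [0.5632 0.1378 0.1023]
```

The gauge has popped out: the dial is back 14.5 mm and down about 5 mm. Next I let the sleeve go home, open and rise.

Call:
carry_out --series "-0.003 -0.0007 0 0; -0.003 -0.0007 0 0; -0.003 -0.0007 0 0; -0.003 -0.0007 0 0; -0.003 -0.0007 0 0; -0.003 -0.0007 0 0; -0.002 -0.0005 0 0; 0 0 0 0"

```text
time: 7.55
tool_pos: [0.6146, 0.144, 0.0943]
tcp_rot: [-3.12, -0.37, -0.0]
wrist_force: [-0.7, -0.1, 0.2]
width: 0.47
grip_force: 0.0
```

Call:
carry_out --series "0 0 0 0; 0 0 0 0; 0 0 0.02 0; 0 0 0.03 0; 0 0 0.03 0; 0 0 0.03 0; 0 0 0.05 0; 0 0.04 0.03 0; 0 0.06 0 0; 0 0.06 0 0; 0 0.06 0 0; 0 0 0 0" --jaw 0.18

```text
time: 9.05
tool_pos: [0.6137, 0.3686, 0.2854]
tcp_rot: [-3.117, -0.378, -0.002]
wrist_force: [0.8, -1.0, 0.8]
width: 0.593
grip_force: 0.0
```

```bash
cat > g.py <<'E'
from m import *
for n in('side','top'):
    p,d=shot(n);W=cloud(n,d);H,S,V=cv2.split(cv2.cvtColor(p,cv2.COLOR_BGR2HSV))
    c=comp(W,p,d,(S<60)&(V>120),[.46,.06,.085],[.555,.18,.125]);print(n,'dial',len(c),c.mean(0).round(4) if len(c) else '')
    y=comp(W,p,d,(H>15)&(H<32)&(S>110),[.5,.08,.08],[.61,.18,.15])
    if len(y)>5:print('yel',len(y),y.mean(0).round(4),[np.round(x,1) for x in cv2.minAreaRect((y[:,:2]*1000).astype(np.float32))])
    r=comp(W,p,d,((H<8)|(H>172))&(S>130),[.59,.1,.07],[.72,.22,.16])
    if len(r)>5:
        print('red',len(r),r.mean(0).round(4)); f=r[r[:,2]>.121]; print('flange top',f.mean(0).round(4),len(f))
    cv2.imwrite('pics/g_%s.png'%n,p)
E
python3 g.py
```

```text
side dial 318 [0.5146 0.1227 0.1023]
yel 108 [0.5632 0.1376 0.1026] [array([565. , 135.4]), array([33.6, 24.9]), np.float64(16.4)]
red 167 [0.6303 0.159  0.112 ]
flange top [0.6364 0.1531 0.124 ] 24
top dial 499 [0.5135 0.1195 0.1025]
yel 139 [0.5633 0.1305 0.1052] [array([563.5, 130.8]), array([37.6, 21.2]), np.float64(12.1)]
red 212 [0.6333 0.1463 0.1154]
flange top [0.6372 0.1483 0.1243] 47
```

The sleeve is home (red centroid is the same as at the start). The gauge hangs with its origin near (0.562, 0.131, 0.097). Next is the approach above the socket.

Call:
carry_out --series "-0.01 -0.058 0 0; -0.01 -0.058 0 0; -0.01 -0.058 0 0; -0.01 -0.058 0 0; -0.0165 -0.002 -0.04 0; 0 0 -0.04 0; 0 0 -0.03 0; 0 0 0 0; 0 0 0 0"

```text
time: 10.28
tool_pos: [0.5591, 0.1293, 0.1763]
tcp_rot: [3.12, 0.368, 0.004]
wrist_force: [0.1, -0.0, 0.8]
width: 0.591
grip_force: 0.0
```

Call:
carry_out --series "-0.002 0.0007 -0.02 0; 0 0 -0.02 0; 0 0 -0.02 0; 0 0 -0.015 0; 0 0 -0.007 0; 0 0 0 0; 0 0 0 0"

```text
time: 11.15
tool_pos: [0.5568, 0.1309, 0.093]
tcp_rot: [-3.12, -0.37, -0.002]
wrist_force: [1.3, -0.7, 0.6]
width: 0.59
grip_force: 0.0
```

Call:
carry_out --series "0 0 0 0; 0 0 0 0; 0 0 0 0; 0 0 0 0; 0 0 0 0; 0 0 0 0; 0 0 0 0; 0 0 0 0" --jaw -0.3 --grip_force 50

```text
time: 12.15
tool_pos: [0.5561, 0.1307, 0.0923]
tcp_rot: [3.12, 0.37, -0.0]
wrist_force: [0.6, 0.9, -0.0]
width: 0.346
grip_force: 0.0
```

Call:
carry_out --series "0 0 0 0; 0 0 0 0; 0 0 0 0; 0 0 0 0; 0 0 0 0; 0 0 0 0" --jaw -1 --grip_force 50

```text
time: 12.9
tool_pos: [0.556, 0.1306, 0.0924]
tcp_rot: [3.12, 0.37, -0.0]
wrist_force: [-1.3, -1.5, 0.9]
width: 0.227
grip_force: 48.9
```

```bash
python3 g.py; python3 - <<'E'
from h import *
p=cv2.imread('pics/g_side.png')
cv2.imwrite('pics/a2.png',cv2.resize(p[150:270,170:330],(800,600),interpolation=cv2.INTER_CUBIC))
E
```

```text
side dial 310 [0.5146 0.1229 0.1015]
yel 45 [0.5632 0.144  0.1026] [array([559.7, 142.6]), array([35.2, 31.8]), np.float64(31.1)]
red 172 [0.63  0.159 0.112]
flange top [0.6363 0.154  0.1239] 24
top dial 415 [0.5089 0.1183 0.1013]
```

View pics/a2.png

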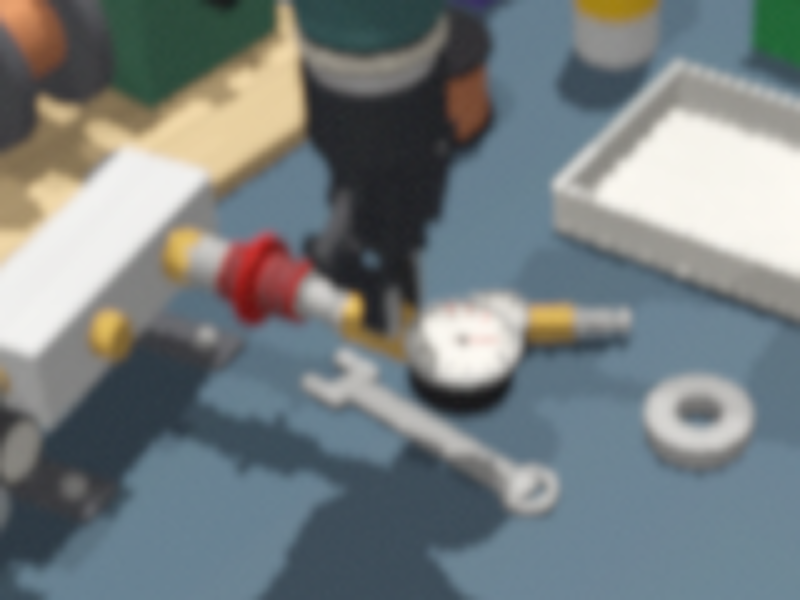

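The jaws hold the yellow socket and the sleeve is home. Next I draw it out along the axis.

Call:
carry_out --series "-0.004 -0.001 0 0; -0.004 -0.001 0 0; -0.004 -0.001 0 0; -0.004 -0.001 0 0"

```text
time: 13.5
tool_pos: [0.5391, 0.1267, 0.0919]
tcp_rot: [-3.12, -0.37, 0.002]
wrist_force: [0.3, -0.0, -2.3]
width: 0.228
grip_force: 48.9
```

Call:
carry_out --series "-0.006 -0.0014 0 0; -0.006 -0.0014 0 0; -0.006 -0.0014 0 0; -0.008 -0.0019 0 0; -0.008 -0.0019 0 0; 0 0 0 0"

```text
time: 14.25
tool_pos: [0.5052, 0.1185, 0.0922]
tcp_rot: [3.12, 0.37, -0.001]
wrist_force: [-0.4, -1.1, -2.5]
width: 0.227
grip_force: 48.9
```

```bash
sed -i 's/\[.46,.06,.085\],\[.555,/[.40,.04,.075],[.54,/' g.py; python3 g.py
```

```text
side dial 360 [0.4697 0.1124 0.1012]
yel 43 [0.5148 0.1325 0.1027] [array([515.6, 126.2]), array([36.2, 27.6]), np.float64(84.4)]
red 172 [0.6298 0.1591 0.1123]
flange top [0.6348 0.1542 0.1241] 24
top dial 328 [0.454  0.1058 0.1006]
red 217 [0.6334 0.1465 0.1154]
flange top [0.6367 0.1488 0.1248] 40
```

Call:
carry_out --series "0 0 0.02 0; 0 0 0.03 0; 0 -0.01 0.03 0; 0 -0.02 0.01 -1.5; 0 -0.03 0 -1.5; 0 -0.04 0 -1.5; 0 -0.04 0 -1.5; 0 -0.04 0 0; 0 -0.04 0 0; 0 -0.04 0 0; 0 -0.02 0 0; 0 -0.01 0 0; 0 -0.005 0 0; 0 0 0 0; 0 0 0 0"

```text
time: 16.23
tool_pos: [0.5062, -0.1754, 0.1823]
tcp_rot: [-3.134, -0.208, 0.0]
wrist_force: [-0.7, 0.2, -2.0]
width: 0.231
grip_force: 49.2
```

```bash
python3 - <<'E'
from m import *
print(bot.read_state()['tool_pos'])
p,d=shot('side','a3full.png')
cv2.imwrite('pics/a3.png',cv2.resize(p[120:260,230:420],(800,590),interpolation=cv2.INTER_CUBIC))
W=cloud('side',d);H,S,V=cv2.split(cv2.cvtColor(p,cv2.COLOR_BGR2HSV))
c=comp(W,p,d,(S<60)&(V>120),[.38,-.28,.15],[.51,-.1,.24]);print('dial',c.mean(0).round(4))
q=np.linalg.lstsq(np.c_[c[:,:2],np.ones(len(c))],c[:,2],rcond=None)[0];print('slope',q)
y=comp(W,p,d,(H>15)&(H<32)&(S>110),[.45,-.28,.12],[.6,-.1,.24]);print('yel',y.mean(0).round(4),y.min(0),y.max(0))
E
```

```text
[ 0.50617514 -0.17537545  0.18231973]
dial [ 0.4636 -0.1793  0.1915]
slope [0.09356454 0.0409907  0.15548215]
yel [ 0.5151 -0.1626  0.1882] [ 0.49418924 -0.18003214  0.17529868] [ 0.53215541 -0.14743992  0.21972534]
```

View pics/a3.png

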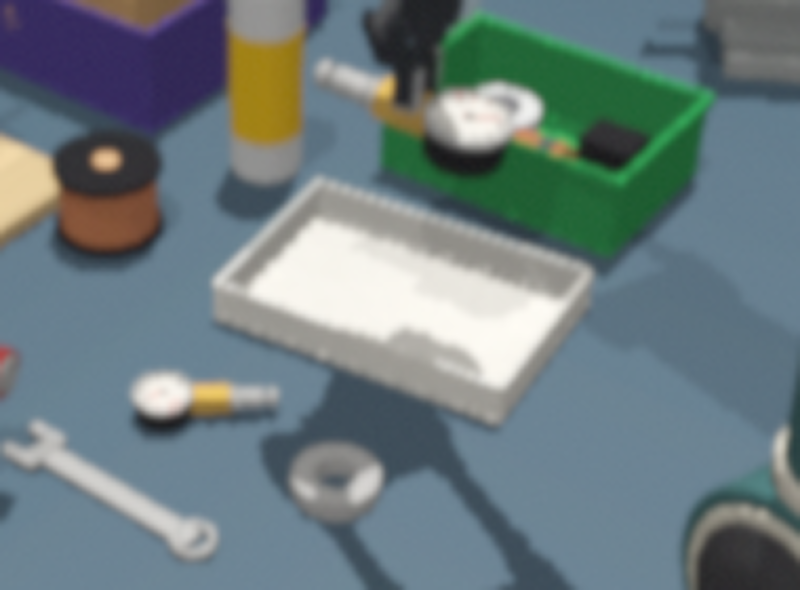

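The gauge is held dial up above the tray (side crop: dial (470,115), tray centre (400,300)), with its tail drooping slightly. Next I lower it.

Call:
carry_out --series "0.001 -0.002 -0.02 0; 0 0 -0.03 0; 0 0 -0.03 0; 0 0 -0.03 0; 0 0 -0.02 0; 0 0 -0.01 0; 0 0 -0.006 0; 0 0 -0.003 0; 0 0 0 0; 0 0 0 0"

```text
time: 17.52
tool_pos: [0.5077, -0.1785, 0.0341]
tcp_rot: [3.134, 0.206, 0.002]
wrist_force: [0.8, -0.3, -2.3]
width: 0.228
grip_force: 49.2
```

Call:
carry_out --series "0 0 -0.001 0; 0 0 -0.001 0; 0 0 -0.001 0; 0 0 -0.001 0; 0 0 0 0; 0 0 0 0"

```text
time: 18.27
tool_pos: [0.5071, -0.1783, 0.0293]
tcp_rot: [-3.135, -0.206, 0.0]
wrist_force: [-0.2, 0.9, -1.9]
width: 0.229
grip_force: 49.2
```

Call:
carry_out --series "0 0 -0.001 0; 0 0 -0.001 0; 0 0 -0.001 0; 0 0 0 0; 0 0 0 0"

```text
time: 18.9
tool_pos: [0.5077, -0.1784, 0.0268]
tcp_rot: [3.134, 0.206, 0.002]
wrist_force: [1.0, -0.1, -0.7]
width: 0.226
grip_force: 49.7
```

Call:
carry_out --series "0 0 -0.001 0; 0 0 -0.001 0; 0 0 0 0; 0 0 0 0"

```text
time: 19.4
tool_pos: [0.5077, -0.1785, 0.0247]
tcp_rot: [3.134, 0.206, 0.001]
wrist_force: [3.5, -0.3, 1.9]
width: 0.23
grip_force: 50.0
```

Call:
carry_out --series "0 0 0 0; 0 0 0 0; 0 0 -0.001 0; 0 0 0 0; 0 0 0 0" --grip_force 20

```text
time: 20.02
tool_pos: [0.5075, -0.1784, 0.0236]
tcp_rot: [3.135, 0.206, 0.001]
wrist_force: [4.1, 0.4, 4.3]
width: 0.23
grip_force: 50.2
```

Contact is light. Next I open a little, with the same hold, then wider, then rise.

Call:
carry_out --series "0 0 0 0; 0 0 0 0; 0 0 0 0; 0 0 0 0" --jaw -0.35

```text
time: 20.52
tool_pos: [0.5065, -0.1781, 0.0229]
tcp_rot: [-3.134, -0.206, 0.002]
wrist_force: [-0.3, 0.1, -0.2]
width: 0.326
grip_force: 0.0
```

Call:
carry_out --series "0 0 0 0; 0 0 0 0; 0 0 0.01 0; 0 0 0.02 0; 0 0 0.04 0; 0 0 0.05 0; 0 0 0.05 0; -0.05 -0.01 0.03 0; -0.05 -0.03 0 0; 0 -0.06 0 0; 0 -0.06 0 0; 0 -0.06 0 0; 0 -0.05 0 0; 0 0 0 0" --jaw 0

```text
time: 22.28
tool_pos: [0.4066, -0.4515, 0.2237]
tcp_rot: [3.134, 0.201, 0.0]
wrist_force: [-0.8, 0.2, 0.6]
width: 0.501
grip_force: 0.0
```

```bash
python3 - <<'E'
from m import *
p,d=shot('side');q,e=shot('top')
a=cv2.resize(p[120:290,190:420],(474,350),interpolation=cv2.INTER_CUBIC);b=cv2.resize(q[120:290,228:410],(320,300))
b=cv2.copyMakeBorder(b,0,50,0,0,cv2.BORDER_CONSTANT)
cv2.imwrite('pics/a4.png',np.hstack([a,b]))
W=cloud('side',d);H,S,V=cv2.split(cv2.cvtColor(p,cv2.COLOR_BGR2HSV))
y=comp(W,p,d,(H>15)&(H<32)&(S>110),[.4,-.28,.005],[.65,-.1,.1]);print('yel',y.mean(0).round(4),y.max(0))
for n,D in(('side',d),('top',e)):
    W=cloud(n,D);c=W[(D>0)&np.all((W>[.42,-.23,.025])&(W<[.49,-.14,.06]),-1)]
    print(n,c.mean(0),c[:,2].std(),np.linalg.lstsq(np.c_[c[:,:2]-c[:,:2].mean(0),np.ones(len(c))],c[:,2],rcond=None)[0])
print(bot.read_state()['time'],bot.read_state()['tool_pos'])
E
python3 g.py | grep -A1 red
```

```text
yel [ 0.5147 -0.1691  0.0303] [ 0.53096517 -0.1607246   0.03712917]
side [ 0.46190825 -0.17860547  0.03454874] 0.0030069564592524935 [ 0.03197686 -0.02278741  0.03454874]
top [ 0.46248979 -0.18463297  0.03553187] 0.002385888106922944 [-0.00692384  0.00162752  0.03553187]
22.375 [ 0.40681126 -0.44815727  0.22350004]
red 176 [0.6299 0.159  0.1121]
flange top [0.6363 0.155  0.1239] 25
--
red 218 [0.6334 0.1466 0.1153]
flange top [0.6374 0.1485 0.1247] 45
```

View pics/a4.png

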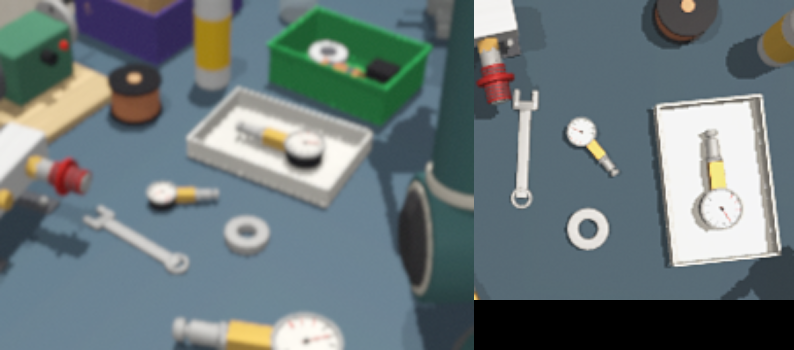

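The gauge lies flat, dial up, in the white tray (top crop: dial (722,210), inside the walls). The sleeve is home, nothing else has moved, and the robot is clear.

```bash
python3 -c "
from workcell import bot
print(bot.finish_job())"
```

```text
the job is handed in; nothing more can be done
None
```

The gauge was released with the sleeve, drawn straight out once the sleeve was home, and laid flat and dial up in the white tray; the job was handed in at about 22.5 s of the 61 s allowed, and the verdict was not shown.

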